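Sort empty shells from filled housings by weight and lock the batch selector

ROBOT

A 6-joint arm with a two-finger parallel gripper is mounted at the origin on the work surface. World frame = base frame: x ahead of the robot, y to its left, z up, the work surface at z = 0. Lengths are in m, angles in rad, forces in N, time in s.
With the tool pointing down it reaches from about 0.2 to 0.875 m from the base axis. Payload 3.4 kg.
Tool frame: the origin (TCP) lies midway between the tips of the shut fingers; the grasp point (between the pads) lies ctrl.grip_depth behind it (ctrl.grip_depth is the distance from the TCP to the grasp point, in m); z points along the fingers, y is the direction in which the jaws open and shut (so a half turn about z gives the same grasp; the last joint's range is limited). The gripper opens to 94 mm and grips with 3 to 60 N. Pads are 16 mm wide; open, the fingers measure 119 mm over their backs; the gripper's body (75 mm by 177 mm) begins 78 mm behind the grasp point.
Start: joints at [-1.444, 0.276, 1.505, -0, 1.361, -0.121], TCP at [0.141, -0.557, 0.205] pointing down, gripper open.
Joint ranges: [-2.89, 2.89], [-0.75, 2.08], [0.22, 2.7], [-1.18, 4.32], [0.11, 2.71], [-2.7, 2.7]. Speed limits (rad/s): [2.57, 2.57, 3.14, 3.14, 3.14, 3.14].

INTERFACE

Orientations are given as a unit quaternion [w, x, y, z].
In Python, from plant import ctrl gives the robot as it stands. Calls block until the motion is done:
- ctrl.goto(position, orientation): joint-space move of the TCP to a pose.
- ctrl.servo_line(position, rotation=None, velocity=0.15): straight line of the TCP; rotation=None keeps the orientation; velocity is the mean speed in m/s.
- ctrl.move_joints(angles): joint-space move.
- ctrl.gripper_to(opening, force=None): finger opening in m; force is the grip in N (None keeps the last); returns when the fingers have stopped.
- ctrl.hold(seconds).
- ctrl.ik(position, orientation): joint angles nearest the present ones, or None.
- ctrl.read_camera(name): name is "side" or "top" or "wrist"; returns a dict with "image" (420x560x3 uint8, blue, green, red), "range_z" (420x560 float32, m along the optical axis (not along the pixel's ray), 0 where there is no reading), "fx", "fy", "cx", "cy" (pixels), "k1" (the pictures are not rectified: a ray, as slopes to the right and down, at radius r is drawn at 1 + k1 r^2 times it, then the intrinsics apply), "origin" and "rotation" of the camera in the world. Camera axes: x right, y up, looking along -z (the intrinsics and any distortion apply to the point x, -y, -z); pixel columns grow to the right and rows downward; lengths in m; the calibration is good to about 2 mm. A picture is of the moment at which its call begins.
A pose or a line that the arm cannot do raises ctrl.MotionError and nothing moves.
- ctrl.finish_job(): hands the job in, once; it reports no verdict.
Readings, each from a call of its own:
- ctrl.current_time_s(): time.
- ctrl.current_joints(): joint angles.
- ctrl.current_qvel(): joint speeds.
- ctrl.current_tau(): joint torques, N m.
- ctrl.current_tool_pos(): TCP position.
- ctrl.current_tool_rot(): TCP orientation.
- ctrl.current_wrist_force(): force on the tool from outside, world axes, zero at the start.
- ctrl.current_moment(): the same for the moment, N m.
- ctrl.current_width(): finger opening in m.
Only numpy, scipy, OpenCV 4.12 (cv2) and the standard library are available. Lean on these libraries where they do the work, as an engineer would, in place of code of your own. Each camera call takes 0.05 s, during which the arm holds its last target. There are 200 camera calls.

TASK

Some of the identical white housings on the bench are empty shells and the others have their heavy core inside: lift each one to feel which it is, and stand the empty ones upright on the floor of the blue tray and the filled ones upright on the floor of the bronze tray. Only when every housing is in its tray, sign the batch off: turn the black selector knob until its white pointer is on the yellow mark and, when it is there, pull the knob fully up so that it locks out, and let go. Do not disturb the green spool or the copper dome.

Things in the scene. Friction and masses are not known exactly. Their poses are not given: they have to be found in the camera images.
- unit_a: round off-white housing, upright, 88 mm tall: foot 66 mm wide up to 12 mm, tapering to 50 mm at 45 mm height, then a straight collar, 51 mm in diameter, from 45 to 88 mm (grip there). Up to six, alike outside; hollow (0.10 to 0.17 kg) or filled (0.41 to 0.66 kg): neither looks nor name tell which. Origin: centre of the underside, z up. May be absent (None from the start)
- unit_b: round off-white housing, upright, 88 mm tall: foot 66 mm wide up to 12 mm, tapering to 50 mm at 45 mm height, then a straight collar, 51 mm in diameter, from 45 to 88 mm (grip there). Up to six, alike outside; hollow (0.10 to 0.17 kg) or filled (0.41 to 0.66 kg): neither looks nor name tell which. Origin: centre of the underside, z up. May be absent (None from the start)
- unit_c: round off-white housing, upright, 88 mm tall: foot 66 mm wide up to 12 mm, tapering to 50 mm at 45 mm height, then a straight collar, 51 mm in diameter, from 45 to 88 mm (grip there). Up to six, alike outside; hollow (0.10 to 0.17 kg) or filled (0.41 to 0.66 kg): neither looks nor name tell which. Origin: centre of the underside, z up. May be absent (None from the start)
- unit_d: round off-white housing, upright, 88 mm tall: foot 66 mm wide up to 12 mm, tapering to 50 mm at 45 mm height, then a straight collar, 51 mm in diameter, from 45 to 88 mm (grip there). Up to six, alike outside; hollow (0.10 to 0.17 kg) or filled (0.41 to 0.66 kg): neither looks nor name tell which. Origin: centre of the underside, z up. May be absent (None from the start)
- unit_e: round off-white housing, upright, 88 mm tall: foot 66 mm wide up to 12 mm, tapering to 50 mm at 45 mm height, then a straight collar, 51 mm in diameter, from 45 to 88 mm (grip there). Up to six, alike outside; hollow (0.10 to 0.17 kg) or filled (0.41 to 0.66 kg): neither looks nor name tell which. Origin: centre of the underside, z up. May be absent (None from the start)
- unit_f: round off-white housing, upright, 88 mm tall: foot 66 mm wide up to 12 mm, tapering to 50 mm at 45 mm height, then a straight collar, 51 mm in diameter, from 45 to 88 mm (grip there). Up to six, alike outside; hollow (0.10 to 0.17 kg) or filled (0.41 to 0.66 kg): neither looks nor name tell which. Origin: centre of the underside, z up. May be absent (None from the start)
- tray_blue: blue plastic tray, fixed, open on top: 260 x 104 mm outside, 32 mm tall, walls and floor 5 mm thick; holds three housings in a row along its length, about 80 mm between centres. Origin: centre of its underside; x along its length, y across, z up. For hollow (empty) housings
- tray_bronze: bronze-brown tray, fixed, open on top: 260 x 104 mm outside, 32 mm tall, walls and floor 5 mm thick; holds three housings in a row along its length, about 80 mm between centres. Origin: centre of its underside; x along its length, y across, z up. For filled (heavy) housings
- selector_base: fixed grey box of the batch selector, 110 (x) x 130 (y) x 40 mm tall, with the selector knob in the middle of its top and a yellow mark line, 20 x 6 mm, on the top beside the knob; two small black lines show the ends of the knob's travel. Origin: centre of its underside; z up
- selector_grip (a point): grip point of the selector knob, on its vertical axis, 75 mm above the bench when down. Knob: black disc 56 mm wide, 45 to 53 mm above the bench, with a grip bar on it 52 mm long, 16 mm thick, top at 87 mm; a white line on the bar's top and end shows the pointer end. The point turns and rises with the knob; x along the bar (pointer end: -x), y across it
- selector_turn (a joint): angle of the selector knob in rad, 0 to 2.4, growing clockwise seen from above; 0: the pointer points along the base's -x; 1.30: the pointer is at the middle of the yellow mark. Light friction (0.06 N m) keeps it where it is left. Starts between 0 and 0.75
- selector_pull (a joint): how far the selector knob is pulled up out of its base, 0 (down) to 0.014 m (fully out, locked); takes about 6 N to pull and stays where it is left. It turns freely whether pulled or not: nothing physical stops an early pull
- spool: bystander: spool of wire with green flanges, 64 mm in diameter, 48 mm tall, origin at the centre of its underside
- dome: bystander: copper-coloured dome, 68 mm in diameter, 64 mm tall, origin at the centre of its underside
Things that resemble listed ones, but are neither listed nor needed, are in the scene too. What is shaped like the unit_b but pink or purple is not meant. What is shaped like the unit_a but purple is not meant.

How it is judged:
By the outcome, as a careful person would: the job done as asked, in the order asked, and still so for the second after the job is handed in, with the robot touching nothing.
Of unit_a, unit_b, unit_c, unit_d, unit_e, unit_f only 4 to 6 are there at a start; the rules pass over those that are not, and their reading is None.
At some moment in a run one of unit_a, unit_b, unit_c, unit_d, unit_e, unit_f may be knocked a few centimetres aside while the robot is not near it.
It also fails if it takes over 210 s, if anything falls off the work surface, if the arm or the gripper's body presses on something with over 40 N, if the wrist force passes 120 N, or if a joint passes its speed limit or range.

## Working session

There is one attempt and no reset: what is moved stays moved. The work goes in short steps, each a Python script; the robot and the scene stay as the last script left them, time stands still between calls to the robot, and variables do not carry over. Pictures are saved under pics/ and viewed, on a budget of 14 in all, crops included, one or two more only if the job needs it, and the job is handed in when it is done.

```bash
ls; mkdir -p pics; cat > h.py <<'E'
import numpy as np, cv2
from plant import ctrl
def save(im,n): cv2.imwrite('pics/'+n,im)
def cloud(c):
    """world point for every pixel (H,W,3), nan where no range"""
    h,w=c['range_z'].shape
    u,v=np.meshgrid(np.arange(w,dtype=float),np.arange(h,dtype=float))
    K=np.array([[c['fx'],0,c['cx']],[0,c['fy'],c['cy']],[0,0,1.]])
    p=cv2.undistortPointsIter(np.stack([u,v],-1).reshape(-1,1,2),K,np.array([c['k1'],0,0,0.]),None,None,(3,40,1e-9)).reshape(h,w,2)
    z=np.where(c['range_z']>0,c['range_z'],np.nan)
    P=np.stack([p[...,0]*z,-p[...,1]*z,-z],-1)
    R=np.array(c['rotation']); 
    return P@R.T+np.array(c['origin'])
E
python3 - <<'E'
from h import *
for n in ['top','side']:
    c=ctrl.read_camera(n); save(c['image'],n+'0.png'); np.save(n+'0.npy',c,allow_pickle=True)
    print(n,c['origin'],np.round(c['rotation'],3).tolist(),c['fx'],c['cx'],c['cy'],c['k1'])
print(ctrl.grip_depth,ctrl.current_tool_rot(),ctrl.current_time_s(),ctrl.current_wrist_force())
E
```

```text
pics
top [ 0.43671382 -0.01344257  1.06040464] [-0.697, -0.071, 0.058, 0.711] 405.8640209948651 271.6073368379997 207.07008651205055 -0.09579682424448242
side [-0.07848025  0.74983852  0.74901964] [-0.311, -0.173, 0.447, 0.821] 480.8644583209884 287.1118733564476 201.19327792959828 0.05006714625297981
0.0188 [-7.92513621e-04  9.92333375e-01  1.23587394e-01 -3.43758179e-06] 0.1 [-0.2122298   0.25160425  0.12686634]
```

```bash
sed -i "s/R=np.array(c\['rotation'\]); /q=np.array(c['rotation']); R=Rotation.from_quat(q[[1,2,3,0]]).as_matrix()/; 1a from scipy.spatial.transform import Rotation" h.py
python3 - <<'E'
from h import *
for n in ['top','side']:
    c=np.load(n+'0.npy',allow_pickle=True).item(); P=cloud(c); print(n,np.nanmedian(P[...,2]),P[200,280],P[100,100],P[300,450])
E
```

```text
top 0.0014016544842737622 [ 0.6504287  -0.01815337  0.00176966] [0.94306551 0.48140058 0.03001637] [ 3.77710497e-01 -4.52971190e-01 -7.58690339e-06]
side 0.0031596805911557335 [ 7.21720803e-01 -1.10068715e-01  1.36518961e-04] [ 1.47008826 -0.0117453   0.14275293] [0.12987956 0.08185678 0.12738282]
```

View pics/top0.png

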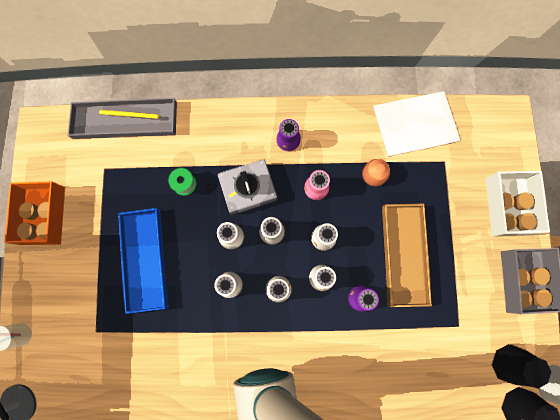

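View pics/side0.png

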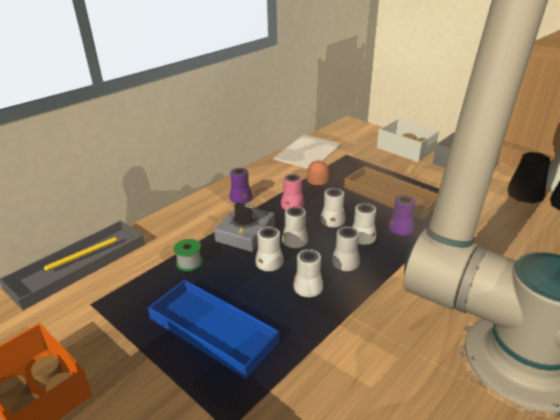

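Top view: six white housings at about (230,233), (271,229), (324,236), (228,285), (278,289) and (322,277). The pink one at (318,182) and the purple ones at (289,133) and (364,298) are decoys. The blue tray is at (142,260), the bronze at (407,255), the selector at (247,186), the spool at (181,181) and the dome at (376,172).

```bash
cat >> h.py <<'E'
def units(c,P):
    """white housings: circle fit on points of the top rim / upper collar"""
    hsv=cv2.cvtColor(c['image'],cv2.COLOR_BGR2HSV)
    m=(P[...,2]>.080)&(P[...,2]<.096)&(P[...,0]>.15)&(P[...,0]<.8)&(abs(P[...,1])<.5)
    m=cv2.morphologyEx(m.astype(np.uint8),cv2.MORPH_CLOSE,np.ones((3,3)))
    n,l,st,ce=cv2.connectedComponentsWithStats(m)
    out=[]
    for i in range(1,n):
        if st[i,4]<60: continue
        k=(l==i)
        pts=P[k]; pts=pts[(abs(pts[:,2]-.088)<.006)]
        if len(pts)<30: continue
        (x,y),r=cv2.minEnclosingCircle(pts[:,:2].astype(np.float32))
        a=cv2.dilate(k.astype(np.uint8),np.ones((3,3)))>0
        h=hsv[k]; br=h[h[:,2]>120]
        out.append((x,y,r,np.median(br[:,1]) if len(br) else -1,st[i,4],ce[i].round()))
    return out
E
python3 - <<'E'
from h import *
c=np.load('top0.npy',allow_pickle=True).item(); P=cloud(c)
for o in units(c,P): print(*[np.round(v,3) for v in o])
hsv=cv2.cvtColor(c['image'],cv2.COLOR_BGR2HSV); H,S,V=cv2.split(hsv)
X,Y,Z=P[...,0],P[...,1],P[...,2]
def rect(m,name):
    p=P[m]; p=p[np.isfinite(p[:,0])]
    r=cv2.minAreaRect((p[:,:2]*1000).astype(np.float32)); print(name,np.round(r[0],1),np.round(r[1],1),round(r[2],1),len(p))
reg=(X>.2)&(X<.75)
rect((H>100)&(H<125)&(S>150)&reg&(Y>.15)&(Z>.022)&(Z<.04),'blue')
rect((Y<-.22)&(Y>-.45)&(X>.3)&(X<.58)&(Z>.022)&(Z<.04)&(S>80),'bronze')
rect((Y>-.02)&(Y<.2)&(X>.55)&(X<.75)&(abs(Z-.04)<.004)&(S<60),'base')
ye=(H>20)&(H<35)&(S>120)&(V>120)&(Y>-.02)&(Y<.2)&(X>.52)&(X<.75)&(abs(Z-.04)<.006)
rect(ye,'yellow')
kn=(Z>.08)&(Z<.095)&(Y>-.02)&(Y<.2)&(X>.55)&(X<.75)
rect(kn,'bar'); w=kn&(V>150)&(S<60); print(P[w].mean(0),w.sum())
rect((H>40)&(H<85)&(S>120)&reg&(Z>.04),'spool')
rect((H<15)&(S>100)&reg&(Z>.02)&(Y<-.18)&(X>.6),'dome')
im=cv2.resize(c['image'][150:225,200:300],None,fx=6,fy=6,interpolation=cv2.INTER_CUBIC);save(im,'knob0.png')
E
```

```text
0.682 0.068 0.026 43.0 130 [245. 181.]
0.681 -0.115 0.026 64.5 335 [319. 180.]
0.565 0.006 0.025 22.0 347 [271. 228.]
0.555 0.113 0.025 24.0 343 [227. 233.]
0.547 -0.128 0.025 22.0 335 [327. 234.]
0.446 -0.12 0.026 21.0 367 [325. 277.]
0.432 0.118 0.026 23.0 374 [225. 285.]
0.419 -0.009 0.026 21.0 369 [278. 289.]
0.391 -0.219 0.026 71.0 376 [367. 299.]
blue [495.7 342.3] [260.3 106.6] 6.1 781
bronze [ 473.8 -307.1] [168.5 212.3] 89.5 621
base [637.   53.9] [206.6 129.9] 16.6 1435
yellow [660.3 104.9] [ 5.2 18.5] 31.5 16
bar [629.3  58.1] [155.1 157.3] 89.4 626
[0.5774489  0.05744165 0.08924698] 228
spool [700.7 239.9] [63.2 59. ] 1.4 403
dome [ 640.7 -459.1] [461.6 114. ] 75.8 463
```

View pics/knob0.png

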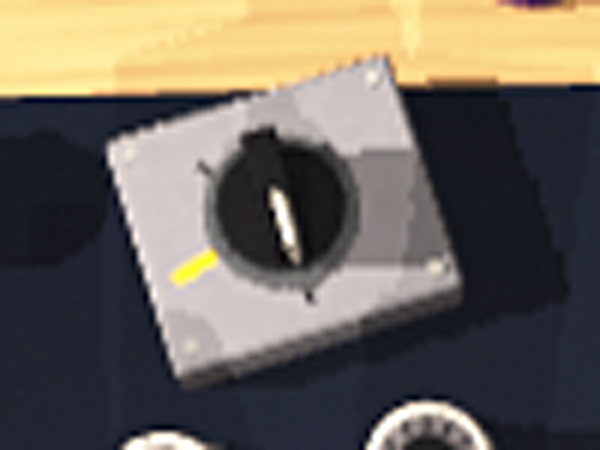

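Knob crop: the pointer, from (275,190) to (295,265), lies close to the lower-right travel-end tick at (310,297). The yellow mark is at (195,268), clockwise from it. I'll refine the base and the bronze tray, then test the first housing.

```bash
cat >> h.py <<'E'
def down(yaw): # tool z down, tool y (jaws) = world direction yaw-90deg
    q=(Rotation.from_rotvec([0,0,yaw])*Rotation.from_euler('x',180,degrees=True)).as_quat(); return q[[3,0,1,2]]
E
python3 - <<'E'
from h import *
c=np.load('top0.npy',allow_pickle=True).item(); P=cloud(c)
H,S,V=cv2.split(cv2.cvtColor(c['image'],cv2.COLOR_BGR2HSV)); X,Y,Z=[P[...,i] for i in range(3)]
def comp(m,name):
    n,l,st,ce=cv2.connectedComponentsWithStats(m.astype(np.uint8)); i=1+np.argmax(st[1:,4]); k=l==i
    r=cv2.minAreaRect((P[k][:,:2]*1000).astype(np.float32)); print(name,np.round(r[0],1),np.round(r[1],1),round(r[2],1),st[i,4],cv2.boxPoints(r).round().tolist()); return k
comp((Y<-.24)&(Y>-.40)&(X>.3)&(X<.65)&(Z>.024)&(Z<.04),'bronze')
comp((Y>.27)&(Y<.45)&(X>.3)&(X<.65)&(Z>.024)&(Z<.04),'blue')
comp((Y>-.03)&(Y<.2)&(X>.58)&(X<.78)&(abs(Z-.04)<.003)&(S<60),'base')
k=comp((Y>-.0)&(Y<.15)&(X>.62)&(X<.75)&(abs(Z-.087)<.006),'bar')
w=k&(V>130); p=P[w]; print(w.sum(),p.mean(0)); d=np.linalg.svd(p[:,:2]-p[:,:2].mean(0))[2][0]; print(np.degrees(np.arctan2(*d[::-1])))
for n in('green',): comp((H>40)&(H<85)&(S>120)&(Z>.03)&(X<.78),n)
comp((H<18)&(S>100)&(Z>.03)&(Y<-.2)&(Y>-.33)&(X>.62)&(X<.78),'dome')
for yaw in (0,.3): 
  for p in ([.419,-.009,.05],[.58,.35,.2],[.55,-.31,.06],[.682,.068,.06]): print(yaw,p,ctrl.ik(p,down(yaw)))
E
```

```text
bronze [ 497.2 -338.6] [106.4 260.1] 89.7 759 [[367.0, -391.0], [627.0, -392.0], [628.0, -286.0], [367.0, -285.0]]
blue [495.6 342.3] [260.6 106.6] 6.1 718 [[360.0, 381.0], [372.0, 276.0], [631.0, 303.0], [620.0, 409.0]]
base [683.1  67.8] [110.5 129.7] 16.8 1182 [[611.0, 114.0], [649.0, -10.0], [755.0, 22.0], [717.0, 146.0]]
bar [682.6  67.6] [51.2 15.6] 17.5 129 [[656.0, 67.0], [661.0, 52.0], [709.0, 68.0], [705.0, 83.0]]
22 [0.67022022 0.06347153 0.08901946]
-164.39390260312592
green [700.7 239.9] [63.2 59. ] 1.4 403 [[668.0, 269.0], [670.0, 210.0], [733.0, 211.0], [732.0, 270.0]]
dome [ 715.  -271.5] [65.5 59.5] 25.1 486 [[673.0, -259.0], [698.0, -312.0], [757.0, -285.0], [732.0, -231.0]]
0 [0.419, -0.009, 0.05] [-1.87836973e-01  2.01022774e-01  2.05578536e+00 -4.44089210e-16
  8.84784515e-01  1.38295935e+00]
0 [0.58, 0.35, 0.2] [ 4.40323802e-01  4.34444636e-01  1.27414386e+00 -4.44089210e-16
  1.43300416e+00  2.01112013e+00]
0 [0.55, -0.31, 0.06] [-6.23398426e-01  4.65581814e-01  1.58843085e+00 -4.44089210e-16
  1.08757999e+00  9.47397901e-01]
0 [0.682, 0.068, 0.06] [-2.05299749e-03  5.37379004e-01  1.45495292e+00 -4.44089210e-16
  1.14926073e+00  1.56874333e+00]
0.3 [0.419, -0.009, 0.05] [-1.87836973e-01  2.01022774e-01  2.05578536e+00 -4.44089210e-16
  8.84784515e-01  1.08295935e+00]
0.3 [0.58, 0.35, 0.2] [ 4.40323802e-01  4.34444636e-01  1.27414386e+00 -4.44089210e-16
  1.43300416e+00  1.71112013e+00]
0.3 [0.55, -0.31, 0.06] [-6.23398426e-01  4.65581814e-01  1.58843085e+00 -4.44089210e-16
  1.08757999e+00  6.47397901e-01]
0.3 [0.682, 0.068, 0.06] [-2.05299749e-03  5.37379004e-01  1.45495292e+00 -4.44089210e-16
  1.14926073e+00  1.26874333e+00]
```

```bash
cat >> h.py <<'E'
import json,os
TR={'blue':(np.array([.4956,.3423]),np.radians(6.1)),'bronze':(np.array([.4972,-.3386]),np.radians(-.3))}
GZ=.066; GD=ctrl.grip_depth
def look():
    c=ctrl.read_camera('top'); P=cloud(c)
    return c,P,[o for o in units(c,P) if 0<=o[3]<40 and abs(o[1])<.25 and np.hypot(o[0]-.683,o[1]-.068)>.03]
def pick_weigh(x,y,yaw=0):
    ctrl.gripper_to(.078)
    ctrl.goto([x,y,.19],down(yaw)); ctrl.hold(.15); f0=np.mean([ctrl.current_wrist_force()[2] for _ in range(5)])
    ctrl.servo_line([x,y,GZ-GD],velocity=.12)
    ctrl.gripper_to(.03,40); w=ctrl.current_width()
    ctrl.servo_line([x,y,.19],velocity=.12); ctrl.hold(.3)
    fs=[]
    for _ in range(6): fs.append(ctrl.current_wrist_force()[2]); ctrl.hold(.03)
    return w,ctrl.current_width(),(f0-np.mean(fs))/9.81
def place(tray,slot):
    c,a=TR[tray]; p=c+.08*slot*np.array([np.cos(a),np.sin(a)])
    ctrl.goto([*p,.19],down(a)); ctrl.servo_line([*p,GZ-GD+.008],velocity=.12); ctrl.servo_line([*p,GZ-GD+.0062],velocity=.02)
    ctrl.gripper_to(.078); ctrl.servo_line([*p,.19],velocity=.2)
    return p
E
python3 - <<'E'
from h import *
c=np.load('top0.npy',allow_pickle=True).item()
save(cv2.resize(c['image'][205:320,195:395],None,fx=4,fy=4,interpolation=cv2.INTER_CUBIC),'units0.png')
E
```

```text
(no output)
```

View pics/units0.png

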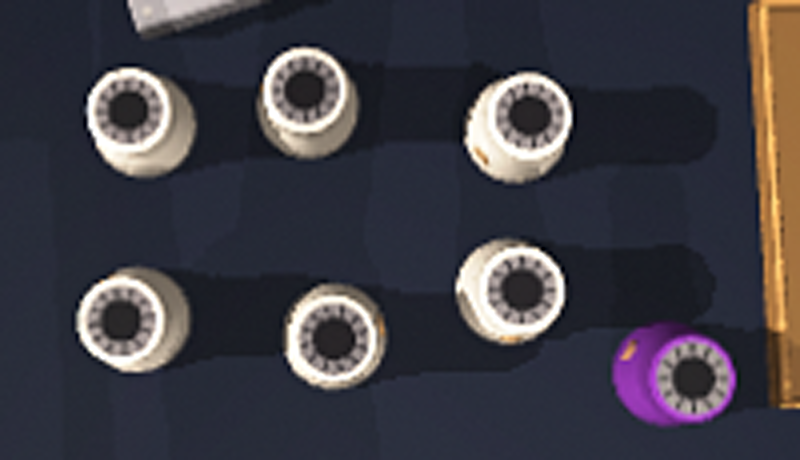

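The crop confirms six off-white housings, and the purple one at (690,375) is excluded. First pick is the near-middle one.

```bash
python3 - <<'E'
from h import *
print('f',ctrl.current_wrist_force())
r=pick_weigh(.419,-.009); print(r,ctrl.current_time_s(),ctrl.current_wrist_force())
c=ctrl.read_camera('side'); save(c['image'],'side1.png')
E
```

```text
f [-0.2122298   0.25160425  0.12686634]
(0.050955435835614286, 0.050513832698658084, np.float64(0.125039145881972)) 6.65 [ 0.16308125 -0.08401086 -1.35280599]
```

View pics/side1.png

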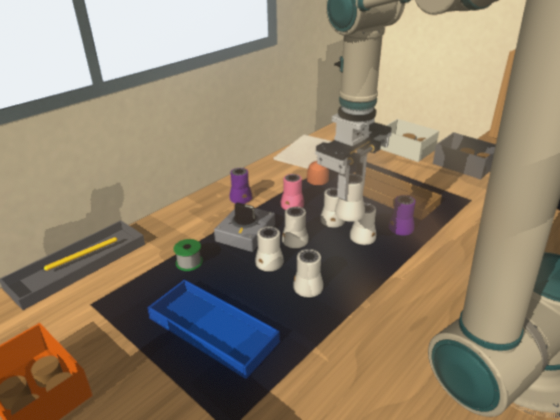

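The housing at (350,200) is held clear of the bench and weighs 0.125 kg, so it is hollow and goes to blue. I'll do the next ones under checks.

```bash
cat >> h.py <<'E'
def cycle(slots):
    c,P,u=look(); print('seen',[(round(o[0],3),round(o[1],3),round(o[2],3)) for o in u])
    o=min(u,key=lambda o:o[0])
    r=pick_weigh(o[0],o[1]); print('weigh',np.round(r,4))
    if not(.048<r[1]<.054) or .2<r[2]<.36 or r[2]<.07: raise SystemExit('doubtful')
    t='blue' if r[2]<.28 else 'bronze'; print(t,place(t,slots[t].pop(0)),round(ctrl.current_time_s(),1))
E
python3 - <<'E'
from h import *
print(place('blue',-1),ctrl.current_time_s())
s={'blue':[0,1],'bronze':[-1,0,1]}
cycle(s); print(s)
c,P,u=look(); print([(round(o[0],3),round(o[1],3)) for o in u]); save(c['image'],'top2.png')
E
```

```text
[0.41605296 0.33379887] 10.975
seen [(0.566, 0.006, 0.026), (0.555, 0.113, 0.025), (0.547, -0.128, 0.025), (0.445, -0.121, 0.026), (0.432, 0.118, 0.026)]
weigh [0.0508 0.0506 0.665 ]
bronze [ 0.4172011  -0.33818112] 20.6
{'blue': [0, 1], 'bronze': [0, 1]}
[(0.566, 0.006), (0.555, 0.113), (0.548, -0.128), (0.445, -0.12)]
```

View pics/top2.png

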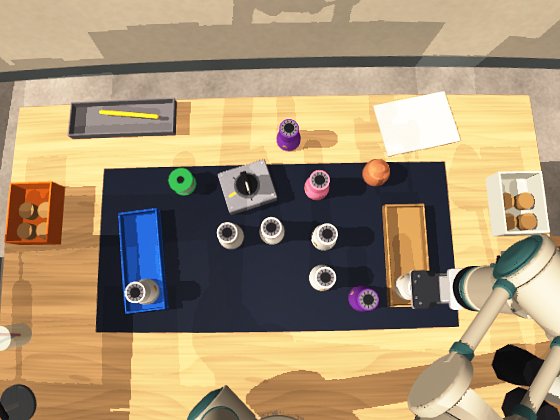

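The first hollow housing stands in blue at (140,292). The heavy one stands in bronze under the gripper at (405,283). Continuing.

```bash
python3 - <<'E'
from h import *
s={'blue':[0,1],'bronze':[0,1]}
for _ in range(4): cycle(s)
print(s)
ctrl.goto([.45,0,.3],down(0))
c,P,u=look(); print('left',[(round(o[0],3),round(o[1],3)) for o in u])
for o in units(c,P): print(*[np.round(v,3) for v in o[:4]])
save(c['image'],'top3.png'); c=ctrl.read_camera('side'); save(c['image'],'side3.png')
E
```

```text
seen [(0.566, 0.006, 0.025), (0.555, 0.113, 0.026), (0.548, -0.129, 0.025), (0.445, -0.121, 0.026)]
weigh [0.0506 0.0502 0.4539]
bronze [ 0.4972 -0.3386] 29.6
seen [(0.565, 0.006, 0.025), (0.555, 0.113, 0.026), (0.547, -0.129, 0.025)]
weigh [0.0504 0.051  0.1493]
blue [0.4956 0.3423] 39.3
seen [(0.565, 0.006, 0.025), (0.555, 0.113, 0.026)]
weigh [0.0507 0.0503 0.2433]doubtful
```

A reading of 0.243 kg lies between the two classes, so I'll re-weigh while holding and look.

```bash
python3 - <<'E'
from h import *
p=ctrl.current_tool_pos(); print(p,ctrl.current_width())
def f(n=20):
    a=[]
    for _ in range(n): a.append(ctrl.current_wrist_force()); ctrl.hold(.05)
    a=np.array(a); return a.mean(0).round(3),a.std(0).round(3)
print(f(),ctrl.current_moment()); ctrl.servo_line([*p[:2],.25]); ctrl.hold(.5); print(f(),ctrl.current_time_s())
save(ctrl.read_camera('side')['image'],'side4.png')
E
```

```text
[0.55518222 0.11295753 0.189951  ] 0.05028818414498583
(array([ 0.01 ,  0.099, -1.191]), array([0.596, 0.501, 0.609])) [-0.01243115  0.00863011  0.05016366]
(array([ 0.03 , -0.027, -1.112]), array([0.451, 0.481, 0.55 ])) 47.4583
```

View pics/side4.png

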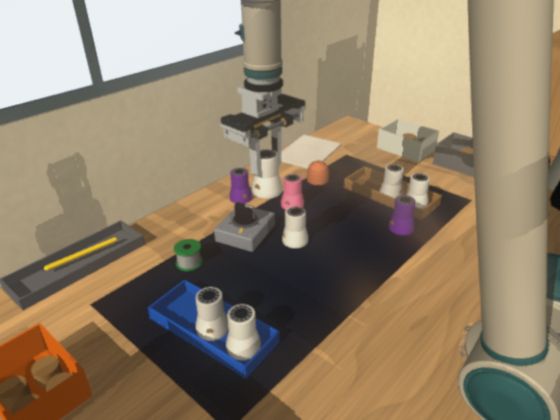

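The sensor noise is about 0.55 N per sample. Twenty-sample averages give 1.19 and 1.11 N, or about 0.12 kg, so this one is hollow and goes to blue. I'll average the weighing better for the last one.

```bash
sed -i 's/ctrl.hold(.15); f0=.*/ctrl.hold(.3); f0=0/; s/for _ in range(6): fs/for _ in range(20): fs/' h.py
python3 - <<'E'
from h import *
print(place('blue',1))
cycle({'blue':[],'bronze':[1]})
ctrl.goto([.45,0,.3],down(0))
c,P,u=look(); print('left',[(round(o[0],3),round(o[1],3)) for o in u])
for o in units(c,P): print(*[np.round(v,3) for v in o[:4]])
z=[(P[...,2]>.080)&(abs(P[...,0]-.497)<.15)&(abs(P[...,1]-y)<.06) for y in(.342,-.339)]
for k in z: print(np.nanpercentile(P[k][:,2],[50,95,99]))
save(c['image'],'top5.png'); print(ctrl.current_time_s())
E
```

```text
[0.57514704 0.35080113]
seen [(0.565, 0.006, 0.025)]
weigh [0.0501 0.0508 0.5362]
bronze [ 0.5771989  -0.33901888] 61.8
left []
0.681 0.068 0.026 44.0
0.681 -0.115 0.026 66.0
0.579 -0.34 0.026 23.0
0.582 0.358 0.027 25.0
0.496 -0.339 0.026 30.0
0.498 0.34 0.026 26.0
0.416 -0.338 0.026 24.0
0.417 0.332 0.026 25.0
0.391 -0.219 0.026 69.0
[0.09474561 0.09787304 0.09916462]
[0.09481189 0.09810815 0.09996824]
63.2583
```

View pics/top5.png

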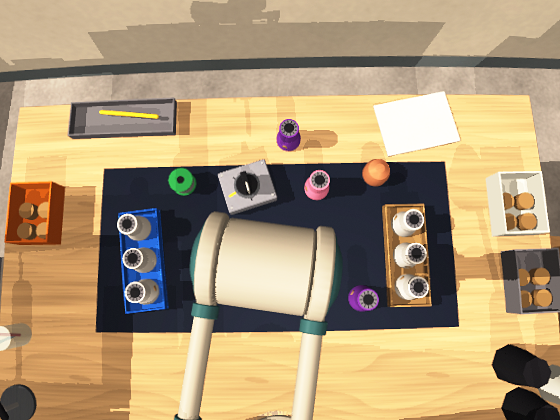

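All six are in the trays, at blue (130–137, 223–292) and bronze (408–415, 220–287). The far blue one measures 10 mm from where I set it, so I'll check that it's upright. I'll also take a close wrist view of the knob.

```bash
python3 - <<'E'
from h import *
ctrl.goto([.60,.068,.30],down(np.radians(16.8)))
c,P,u=look()
for x,y in [(.582,.358),(.498,.34),(.417,.332),(.579,-.34),(.496,-.339),(.416,-.338)]:
    k=(np.hypot(P[...,0]-x,P[...,1]-y)<.032)&(P[...,2]>.086); p=P[k]; 
    A=np.c_[p[:,:2]-p[:,:2].mean(0),np.ones(len(p))]; s=np.linalg.lstsq(A,p[:,2],rcond=None)[0]
    q=P[(np.hypot(P[...,0]-x,P[...,1]-y)<.06)&(P[...,2]>.086)]; print(np.round(s,3),np.round(cv2.minEnclosingCircle(q[:,:2].astype(np.float32)),4) if 0 else [np.round(v,4) for v in cv2.minEnclosingCircle(q[:,:2].astype(np.float32))])
s=ctrl.read_camera('side'); w=ctrl.read_camera('wrist'); np.save('w5.npy',w,allow_pickle=True)
a=cv2.resize(s['image'][255:385,130:300],(730,560),interpolation=cv2.INTER_CUBIC)
save(a,'side6.png'); save(w['image'],'w6.png'); print(w['origin'],w['rotation'])
E
```

```text
[ 0.018 -0.023  0.095] [array([0.5817, 0.36  ]), np.float64(0.0258)]
[-0.074 -0.11   0.095] [array([0.4994, 0.3515]), np.float64(0.0221)]
[0. 0. 0.] [array([0., 0.]), np.float64(0.0)]
[ 0.004 -0.042  0.095] [array([ 0.5599, -0.34  ]), np.float64(0.0413)]
[ 0.013 -0.026  0.095] [array([ 0.4961, -0.3383]), np.float64(0.0599)]
[ 0.013 -0.034  0.095] [array([ 0.4338, -0.3383]), np.float64(0.0423)]
[0.66720309 0.08668476 0.48065714] [ 0.79594123 -0.09854488  0.07287315 -0.59283721]<stdin>:6: RuntimeWarning: Mean of empty slice.
  ret = um.true_divide(
```

View pics/side6.png

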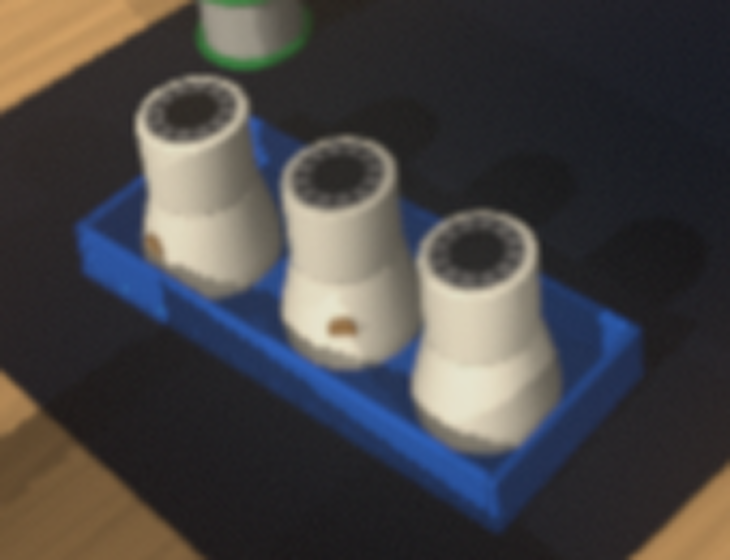

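View pics/w6.png

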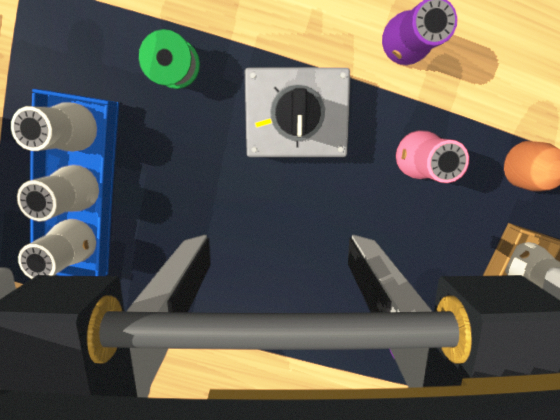

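All blue housings stand upright on the floor. The far one has only shifted a little, well inside the tray. In the wrist view the knob pointer at (299,125) runs along the base's -x and the yellow mark is at (263,123). Measuring those angles.

```bash
cat >> h.py <<'E'
def plane(c,uv,z):
    K=np.array([[c['fx'],0,c['cx']],[0,c['fy'],c['cy']],[0,0,1.]])
    p=cv2.undistortPointsIter(np.array(uv,float).reshape(-1,1,2),K,np.array([c['k1'],0,0,0.]),None,None,(3,40,1e-9)).reshape(-1,2)
    q=np.array(c['rotation']); d=np.c_[p[:,0],-p[:,1],-np.ones(len(p))]@Rotation.from_quat(q[[1,2,3,0]]).as_matrix().T
    o=np.array(c['origin']); return (o+d*((z-o[2])/d[:,2])[:,None])[:,:2]
def knob(c,ztop=.087):
    """(base centre, yellow heading, pointer heading, bar centre) in deg from wrist/top picture"""
    P=cloud(c); H,S,V=cv2.split(cv2.cvtColor(c['image'],cv2.COLOR_BGR2HSV)); X,Y,Z=[P[...,i] for i in range(3)]
    near=np.hypot(X-.683,Y-.068)<.085
    b=P[near&(abs(Z-.04)<.004)]; r=cv2.minAreaRect((b[:,:2]*1000).astype(np.float32)); ctr=np.array(r[0])/1000
    def pts(m,z): v,u=np.nonzero(m); return plane(c,np.c_[u,v],z)
    y=pts(near&(H>18)&(H<38)&(S>120)&(V>110)&(Z<.05),.04).mean(0)
    w=near&(S<90)&(V>110)&(abs(Z-ztop)<.008)&(np.hypot(X-ctr[0],Y-ctr[1])<.03); w=pts(w,ztop)
    bar=P[(abs(Z-ztop)<.007)&(np.hypot(X-ctr[0],Y-ctr[1])<.035)]; rb=cv2.minAreaRect((bar[:,:2]*1000).astype(np.float32))
    bc=np.array(rb[0])/1000; an=lambda d:np.degrees(np.arctan2(d[1],d[0])).round(1)
    print('base',r,'bar',rb,'yellow',an(y-ctr),'pointer',an(w.mean(0)-bc),len(w))
    vx,vy,_,_=cv2.fitLine((w*1000).astype(np.float32),cv2.DIST_L2,0,.01,.01).ravel(); print('line',an((vx,vy)))
E
python3 - <<'E'
from h import *
for f in('w5.npy','top0.npy'): knob(np.load(f,allow_pickle=True).item())
E
```

```text
base ((685.290283203125, 67.92335510253906), (109.54286193847656, 130.59747314453125), 16.711557388305664) bar ((684.0726318359375, 67.69436645507812), (50.33492660522461, 15.856597900390625), 17.07341194152832) yellow 11.6 pointer -163.1 105
line 17.4
base ((683.079345703125, 67.77250671386719), (110.53250885009766, 129.77935791015625), 16.80843162536621) bar ((682.6199340820312, 67.59180450439453), (51.225425720214844, 15.641942024230957), 17.540849685668945) yellow 64.8 pointer -161.3 26
line 17.6
```

```bash
cat > turn.py <<'E'
from h import *
x,y=.6835,.0677
a=np.radians(197.3); T=np.radians(74.5)
ctrl.gripper_to(.045)
ctrl.goto([x,y,.16],down(a)); ctrl.servo_line([x,y,.0595],velocity=.08)
ctrl.gripper_to(.0,25); print('w',ctrl.current_width(),ctrl.current_joints())
q=np.array(ctrl.current_joints())
for i in range(1,6):
    k=q.copy(); k[5]+=T*i/5; ctrl.move_joints(k); print(np.round(ctrl.current_wrist_force(),1),np.round(ctrl.current_moment(),2))
print(ctrl.current_tool_pos()); ctrl.hold(.2)
ctrl.gripper_to(.045); ctrl.servo_line([x,y,.16],velocity=.12)
ctrl.goto([.60,.068,.30],down(np.radians(16.8)))
c=ctrl.read_camera('wrist'); knob(c); np.save('w7.npy',c,allow_pickle=True)
save(cv2.resize(c['image'][50:180,220:380],None,fx=4,fy=4,interpolation=cv2.INTER_CUBIC),'w7.png'); print(ctrl.current_time_s())
E
python3 turn.py
```

```text
w 0.016141804281126864 [-2.18370682e-03  5.39542923e-01  1.45175437e+00  1.09455717e-03
  1.15046876e+00 -1.87511967e+00]
[-0.3  0.4  0.1] [ 0.21 -0.09 -0.1 ]
[0.1 1.8 0.7] [ 0.23 -0.05 -0.06]
[-0.3  1.1  1. ] [ 0.19 -0.05 -0.07]
[-0.3  2.   0.1] [ 0.26 -0.04 -0.06]
[0.2 1.6 0.6] [ 0.34 -0.04 -0.02]
[0.68336213 0.06844815 0.05967493]
base ((684.7762451171875, 67.80033874511719), (110.80656433105469, 130.8548583984375), 16.9160213470459) bar ((684.6422119140625, 68.2772216796875), (16.203527450561523, 52.90690231323242), 32.87718963623047) yellow 12.0 pointer 123.0 111
line -57.1
74.7167
```

View pics/w7.png

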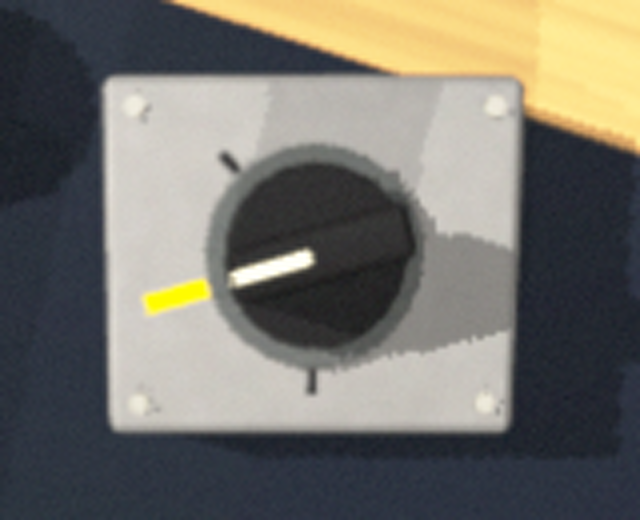

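The pointer, (230,280) to (312,258), lines up with the yellow mark at (177,297). Its heading is 122.9° against 122.3°, i.e. on the mark. Before pulling I'll recheck the trays in case something was knocked.

```bash
cat > pull.py <<'E'
from h import *
x,y=.6845,.0682
a=np.radians(122.8)
ctrl.gripper_to(.045)
ctrl.goto([x,y,.16],down(a))
c=ctrl.read_camera('top'); n=[np.round(o[:4],3) for o in units(c,cloud(c)) if o[3]<40 and abs(o[1])>.25]; print(len(n),n)
assert len(n)==6
ctrl.servo_line([x,y,.0595],velocity=.08)
ctrl.gripper_to(.0,40); print('w',ctrl.current_width())
for d in (.004,.008,.011,.013,.0145,.0155,.0165):
    ctrl.servo_line([x,y,.0595+d],velocity=.02); ctrl.hold(.1)
    f=[]
    for _ in range(5): f.append(ctrl.current_wrist_force()[2]); ctrl.hold(.02)
    print(d,ctrl.current_tool_pos()[2].round(4),np.mean(f).round(2))
    if d>.0131 and np.mean(f)<-16: break
ctrl.gripper_to(.045); ctrl.servo_line([x,y,.18],velocity=.1)
ctrl.goto([.60,.068,.30],down(np.radians(16.8)))
c=ctrl.read_camera('wrist'); knob(c,.101); np.save('w8.npy',c,allow_pickle=True)
P=cloud(c); k=(np.hypot(P[...,0]-.684,P[...,1]-.068)<.02); print('ztop',np.nanpercentile(P[k][:,2],[50,80,95]))
P=cloud(np.load('w7.npy',allow_pickle=True).item()); k=(np.hypot(P[...,0]-.684,P[...,1]-.068)<.02); print('before',np.nanpercentile(P[k][:,2],[50,80,95]))
save(cv2.resize(c['image'][50:180,220:380],None,fx=4,fy=4,interpolation=cv2.INTER_CUBIC),'w8.png'); print(ctrl.current_time_s())
E
python3 pull.py
```

```text
6 [array([ 0.579, -0.34 ,  0.026, 23.   ]), array([ 0.583,  0.358,  0.027, 25.   ]), array([ 0.496, -0.339,  0.027, 23.   ]), array([ 0.496,  0.342,  0.027, 27.   ]), array([ 0.417, -0.338,  0.026, 23.   ]), array([ 0.417,  0.332,  0.026, 25.   ])]
w 0.015862526100783574
0.004 0.0628 -6.01
0.008 0.0677 -3.19
0.011 0.0706 -4.14
0.013 0.0726 -4.87
0.0145 0.0738 -6.36
0.0155 0.0739 -14.28
0.0165 0.074 -22.68
base ((684.8114013671875, 67.8192138671875), (110.9309310913086, 130.9713592529297), 16.927555084228516) bar ((684.7360229492188, 68.15552520751953), (16.197195053100586, 53.03602981567383), 32.9694709777832) yellow 11.2 pointer 123.2 115
line -57.5
ztop [0.10040737 0.10223009 0.1030729 ]
before [0.08652498 0.08807852 0.08906188]
85.375
```

The knob rose 14 mm and the force climbed at the stop, so it is fully out, with the angle still at 123°. One last overall look from a clear arm pose.

```bash
python3 - <<'E'
from h import *
ctrl.goto([.30,0,.35],down(0)); c=ctrl.read_camera('top'); P=cloud(c)
for o in units(c,P): print(*[np.round(v,3) for v in o[:4]])
knob(c,.101)
H,S,V=cv2.split(cv2.cvtColor(c['image'],cv2.COLOR_BGR2HSV))
def cen(m): p=P[m]; return cv2.minAreaRect((p[:,:2]*1000).astype(np.float32))[0]
print(cen((H>40)&(H<85)&(S>120)&(P[...,2]>.03)&(P[...,0]<.78)&(P[...,0]>.6)&(P[...,1]<.3)&(P[...,1]>.18)),cen((H<18)&(S>100)&(P[...,2]>.03)&(P[...,1]<-.2)&(P[...,1]>-.33)&(P[...,0]>.62)&(P[...,0]<.78)))
save(c['image'],'top9.png')
E
```

```text
0.681 -0.115 0.026 64.0
0.579 -0.34 0.025 22.0
0.582 0.359 0.027 25.0
0.496 -0.339 0.027 23.0
0.497 0.342 0.027 27.0
0.416 -0.338 0.026 23.0
0.417 0.332 0.026 26.0
0.391 -0.218 0.026 70.0
base ((683.1861572265625, 67.89253234863281), (110.70838165283203, 129.55081176757812), 16.996501922607422) bar ((682.4573364257812, 68.0164566040039), (16.936731338500977, 51.811649322509766), 35.05171585083008) yellow 79.3 pointer 117.6 24
line -55.3
(701.1895751953125, 239.88710021972656) (682.2788696289062, -290.13372802734375)
```

View pics/top9.png

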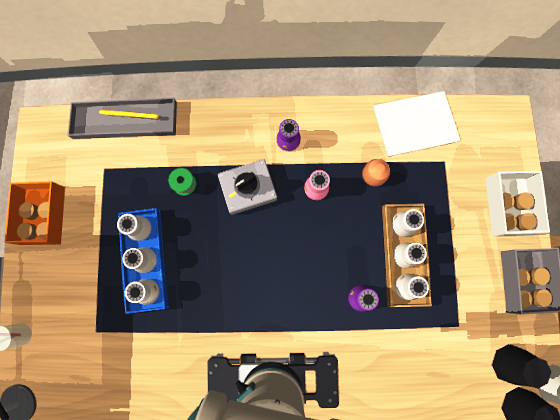

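The final view shows three housings in each tray, the knob pointing at the mark at (238,186), and the spool at (181,181) and dome at (376,172) at their starting pixels.

```bash
python3 -c "
from plant import ctrl
ctrl.hold(.3); print(ctrl.finish_job(), ctrl.current_time_s())"
```

```text
the job is handed in; nothing more can be done
the job is handed in; nothing more can be done
```

All six housings are sorted into their trays, and the selector is turned to the yellow mark and pulled out to its stop. I handed the job in shortly after 85 s on the robot clock; no verdict was reported.

- **Weighing:** the three hollow ones (about 0.12 to 0.15 kg) are in the blue tray and the three filled ones (0.67, 0.45 and 0.54 kg) in the bronze tray. One read a doubtful 0.243 kg, because a single sensor sample is noisy by about 0.55 N. Two 20-sample averages gave about 0.12 kg, so it went to blue.
- **Trays:** the last pictures show three housings in each tray. The close-up of the blue tray shows them upright. The bronze ones I judged from their rim height and slope only. The far blue housing measured about 10 mm from where I set it, but it stands well inside the walls.
- **Knob:** turned to about 122.9° for a target of 122.3°. It rose 14 mm and the force climbed to about 23 N at the stop. The close wrist view after the pull gave 123°. The coarser final top view gave 118° to 125°, from few pixels.
- **Spool and dome:** both are at their starting pixels. The spool's measured position agrees within 1 mm. The final dome measurement disagreed with the first by about 40 mm; I put that down to a sloppy colour mask, since the dome looks unmoved in the picture.

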